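# Close the glue press on a glued-up stack with its folding crank handle

## Task

The glued-up stack under the platen of the bench press has to be put under pressure. The press's crank handle is folded away across the handwheel: swing it upright, push it fully home in its socket so that it is latched, and only then crank the wheel clockwise (seen from above) until the platen bears firmly on the stack and the crank has become about twice as stiff as when running free, without forcing it further. Leave the handle latched and upright, let go, and do not disturb the waiting stack or the things lying round the press.

Things in the scene. Friction and masses are not known exactly. Their poses are not given: they have to be found in the camera images.
- press: Fixed bench glue press: bed plate 200 x 450 x 14 mm (top at z = 24 mm), two 22 mm columns 192 mm apart, crosshead (top at z = 158 mm), platen and handwheel on a vertical screw. Origin: on the screw axis at the underside of the bed, z = 10 mm (it stands on 10 mm feet); z up, y along the bed (the in-feed table with the waiting stack lies to its -y), x across it, through both columns.
- wheel (a joint): Turn of the handwheel (dark iron, 242 mm outside, rim 168 to 186 mm above the bench, three spokes) about the vertical screw axis, rad, 0 at the start, positive = clockwise from above = platen down, 30 mm a turn; it stays where it is left. At the handle (92 mm from the axis) it takes about 4 N running free, plus 0.5 N for each 10 N of pressure. The folded handle locks it to about 0.15 rad.
- wheel_center (a point): On the wheel's axis at the height of the rim's top (186 mm above the bench). Hub 50 mm wide, top at 184 mm. In it the screw's head, 28 mm wide, which does not turn, stands up to 213 mm at the start and sinks with the platen; the nose of the folded handle lies in its slot and so locks the wheel.
- fold (a joint): Swing of the crank handle about its hinge pin, rad: 0 = folded, lying level from the pin inward across the wheel to its middle; pi/2 = upright; stop at 1.75. Stiff enough to stay where it is left near upright (within about 0.6 rad), but lower down it falls back. The pin is level and tangential to the wheel.
- shank (a joint): How far the handle is pushed home along its own length, m: 0 = drawn out, free to swing (at the start); 0.015 = home, latched: its square root (12 mm) is then 13 mm deep in a socket (16 mm) in the wheel's boss. It enters only within about 0.1 rad of upright, does not drop in by itself (3 N of friction, 2 N of weight), and stays in when let go.
- handle_hinge (a point): Middle of the hinge pin, 92 mm from the wheel's axis, 206 mm above the bench, between two cheeks (30 mm over both, pin heads to 36 mm, tops at 215 mm); the boss under them has its top at 188 mm. Its x axis points along the handle (inward when folded, up when upright), its y axis along the pin.
- handle_tip (a point): End of the handle's steel nose (10 mm thick), 103 mm from the hinge pin when drawn out, 88 mm when home. From there the handle's axis runs straight to the pin: 26 mm of nose, then the grip.
- grip_mid (a point): Middle of the black revolving grip on the handle's axis: 55 mm long, 26 mm thick, turning freely on the handle; 49 mm from the hinge pin when drawn out, 34 mm when home.
- platen_face (a point): Centre of the platen's underside (140 x 150 x 14 mm, dark iron), 74 mm above the bench at the start. Between screw and platen sits a pack of disc springs, 12 mm of travel, 12 N/mm: 2 to 8 mm squeezed is a firm nip (about 50 to 120 N); past its end the pressure rises hard and the boards would be crushed.
- platen: The platen with its spring pack; its axes are the press's, its origin lies on the screw axis, 64 mm below the underside at the start.
- stack_thick: Stack of glued boards between two plywood boards, 120 x 140 x 40 mm, about 0.7 kg, loose on the bed; origin: centre of its underside. Either this or the thin one is under the platen, the other waits on the in-feed table; which is which varies.
- stack_thin: The same but 32 mm high. Origin: centre of its underside.
- press_block: Bystander: plain beech pressing block lying on its side, 50 x 120 x 35 mm, left behind the press. Origin: centre of its underside.
- press_roller: Bystander: rubber roller with a wooden handle, 104 x 161 x 32 mm, lying behind the press. Origin: centre of its underside.

How it is judged:
By the outcome, as a careful person would: the job done as asked, in the order asked, and still so for the second after the job is handed in, with the robot touching nothing.
It also fails if it takes over 72 s, if anything falls off the work surface, if the arm or the gripper's body presses on something with over 40 N, if the wrist force passes 120 N, or if a joint passes its speed limit or range.

## Robot

A 7-joint arm with a two-finger parallel gripper is mounted at the origin on the work surface; the furniture and walls round the work are solid. World frame = base frame: x ahead of the robot, y to its left, z up, the work surface at z = 0. Lengths are in m, angles in rad, forces in N, time in s.
With the tool pointing down it reaches from about 0.4 to 0.85 m from the base axis. Payload 10.4 kg.
Tool frame: the origin (TCP) lies midway between the tips of the shut fingers; the grasp point (between the pads) lies 19 mm behind it; z points along the fingers, y is the line along which they close (so a half turn about z gives the same grasp; the last joint's range is limited). The gripper opens to 87 mm and grips with 3 to 60 N. Pads are 19 mm wide; open, the fingers measure 117 mm over their backs; the gripper's body (75 mm by 190 mm) begins 51 mm behind the grasp point.
Start: joints at [1.244, 0.332, -0.065, 1.46, 0.022, 1.35, -0.088], TCP at [0.187, -0.596, 0.223] pointing down, gripper open.
Joint ranges: [-2.6, 2.6], [-0.5, 2.12], [-1.47, 1.34], [0.16, 2.42], [-1.27, 4.41], [0.06, 2.06], [-2.6, 2.6]. Speed limits (rad/s): [2.22, 2.22, 2.79, 2.79, 3.14, 3.14, 3.14].

## Interface

Orientations are given as a unit quaternion [x, y, z, w].
In Python, from bench import r gives the robot as it stands.
- The arm moves only by the tool move_arm, never from a script. Its argument "targets" is a list of rows, each a list of 3 entries, a list of its own where there are three numbers: the shift along the tool's x, y, z in cm, then the turn, a rotation vector about the tool's x, y, z in rad, then the opening in per cent of the stroke, from 0 (shut) to 100 (fully open). In form: [[[x, y, z], [wx, wy, wz], gripper], ...]. A call has 1 to 20 rows; each row shifts and turns the commanded pose from where the row before left it, along the tool's axes as they then stand; what a row does not reach is not made up. A row lasts 1/8 s, in which the tool goes at most 62.5 mm and 10.7 degrees, less where a joint would pass 70% of its speed; a pose out of reach is approached as far as the arm can. A call with a gripper value outside its range is refused whole. The fingers move at their own pace and stop on an object; "grip_force" is the grip in N (left out, the last holds). Time passes only in rows, so rows that do not move let the fingers close. It gives the time, the measured TCP pose, the force, the opening and the grip force at its end, in the units of the state.
- r.read_state(): the state, without advancing time (a new reading comes with each control period).
- r.camera(name): name is "scene" or "side" or "wrist"; returns a dict with "image" (420x560x3 uint8, blue, green, red), "vertical_fov" (degrees; the focal length in pixels is half the picture's height over the tangent of half this angle, whatever the lens; pixels are square), "cx", "cy" (the principal point, pixels), "cam_to_world" (4x4, takes a point from camera to world coordinates). Camera axes: x right, y down, z forward; pixel columns grow to the right and rows downward; lengths in m; the calibration is good to about 2 mm. A picture is of the moment at which its call begins. There is no depth.
- r.close_job(): hands the job in; it is judged then, once.
The state is a dict: "time": time; "joint_positions": joint angles; "joint_vel": joint speeds; "joint_torque": joint torques, N m; "ee_pos": TCP position; "eef_rot": TCP orientation; "ft_force": force on the tool from outside, world axes, zero at the start; "torque": the same for the moment, N m; "width": finger opening in m; "grip_force": force on a finger pad.
Only numpy, scipy, OpenCV 4.12 (cv2) and the standard library are available. Lean on these libraries where they do the work, as an engineer would, in place of code of your own. Each camera call takes 0.05 s, during which the arm holds its last target. There are 200 camera calls.

## Working session

There is one attempt and no reset: what is moved stays moved. The work goes in short steps, Python scripts to look and compute and a tool call to move; the robot and the scene stay as the last step left them, time stands still between calls to the robot, and variables do not carry over. Pictures are saved under pics/ and viewed, at most 10 in all, crops included, and the job is handed in when it is done.

Besides the shell and the picture viewer there is one more tool, called after "Request:" by a JSON object that holds its "api" and its "payload". move_arm: Moves the arm, as the interface text tells. Its arguments: {"type":"object","properties":{"targets":{"type":"array"},"grip_force":{"type":"number"}},"required":["targets"]}

```bash
mkdir -p pics; ls; cat > h.py <<'E'
import numpy as np, cv2
from bench import r
def cam(n):
    c=r.camera(n); im=np.array(c["image"]); T=np.array(c["cam_to_world"]); f=im.shape[0]/2/np.tan(np.radians(c["vertical_fov"])/2)
    return im,f,c["cx"],c["cy"],T
def ray(C,u,v):
    _,f,cx,cy,T=C; d=T[:3,:3]@np.array([(u-cx)/f,(v-cy)/f,1]); return T[:3,3],d/np.linalg.norm(d)
def onz(C,u,v,z):
    o,d=ray(C,u,v); return o+d*(z-o[2])/d[2]
def proj(C,p):
    _,f,cx,cy,T=C; q=T[:3,:3].T@(np.array(p)-T[:3,3]); return np.array([cx+f*q[0]/q[2],cy+f*q[1]/q[2]])
def tri(C1,p1,C2,p2):
    o1,d1=ray(C1,*p1);o2,d2=ray(C2,*p2)
    s=np.linalg.lstsq(np.c_[d1,-d2],o2-o1,rcond=None)[0]; a=o1+d1*s[0];b=o2+d2*s[1]; return (a+b)/2,np.linalg.norm(a-b)
E
python3 - <<'E'
from h import *
for n in("scene","side"):
    C=cam(n); cv2.imwrite(f"pics/{n}0.png",C[0]); print(n,C[1],C[2:4],C[4].round(3).tolist())
s=r.read_state();print(s)
E
```

```text
pics
scene 381.26321990523223 (275.87358880822916, 213.89028902557763) [[0.786, -0.399, 0.472, 0.231], [-0.618, -0.493, 0.612, -0.485], [-0.012, -0.773, -0.635, 0.677], [0.0, 0.0, 0.0, 1.0]]
side 533.0865715801621 (272.15210464545, 207.88704831768507) [[0.271, 0.405, -0.873, 1.888], [0.963, -0.111, 0.247, -0.293], [0.003, -0.907, -0.42, 0.745], [0.0, 0.0, 0.0, 1.0]]
{'time': 0.1, 'joint_positions': array([ 1.24442492,  0.33280402, -0.06468384,  1.46085435,  0.02162531,
        1.34989493, -0.08849486]), 'joint_vel': array([-0.00058905, -0.00197469,  0.00017213, -0.00394871, -0.00108226,
        0.00029946, -0.00112228]), 'joint_torque': array([ 1.54555888e-03, -6.24545431e+01,  2.49574729e-02, -3.90719461e+01,
       -6.12066407e-02,  3.65065620e-02,  9.81690096e-05]), 'ee_pos': array([ 0.18682723, -0.59606352,  0.2218378 ]), 'eef_rot': array([ 9.88486224e-01,  1.51309565e-01, -1.38394648e-04, -6.16992274e-04]), 'ft_force': array([ 0.5396359 , -1.09626371, -0.09111117]), 'torque': array([-0.00933062, -0.00841086, -0.03809957]), 'grip_force': 0.0, 'width': 0.08725388699644702}
```

View pics/scene0.png

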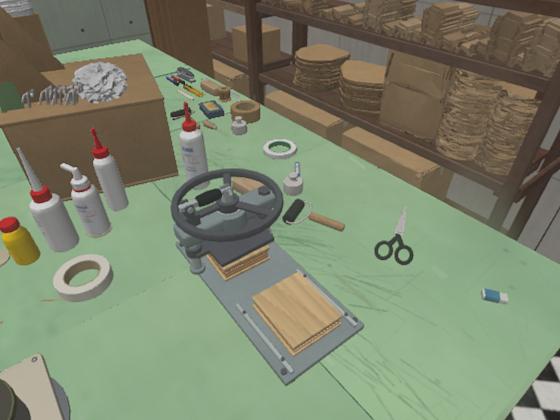

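View pics/side0.png

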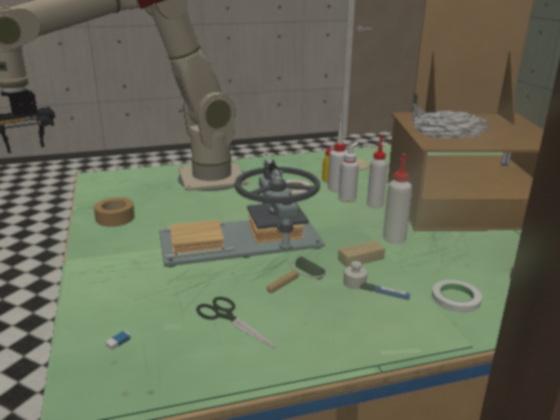

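The scene view shows the wheel rim centred near (228,203), with the black grip near (208,198) and the bed running down to the right. The side view shows the wheel near (278,185) and the thin and thick stacks on the bed. I'll zoom in on both next.

```bash
python3 - <<'E'
import cv2,numpy as np
a=cv2.imread("pics/scene0.png")[150:280,155:300]; b=cv2.imread("pics/side0.png")[150:280,215:360]
cv2.imwrite("pics/z0.png",np.hstack([cv2.resize(a,(400,359),interpolation=2),cv2.resize(b,(400,359),interpolation=2)]))
E
```

```text
(no output)
```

View pics/z0.png

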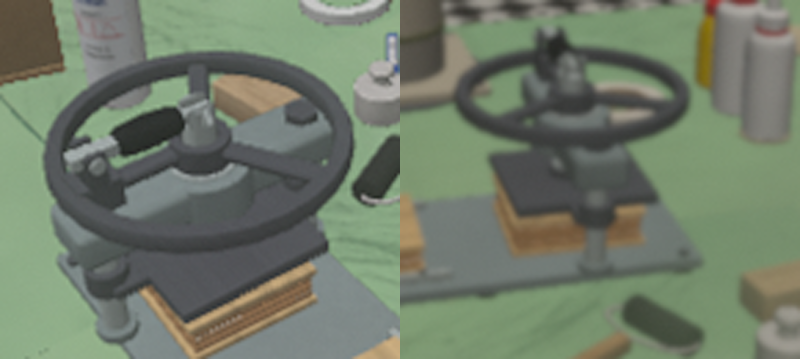

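```bash
cat > m.py <<'E'
from h import *
from scipy.optimize import least_squares
C={n:cam(n) for n in("scene","side")}
k=400/145
S=lambda p:(155+p[0]/k-.3,150+p[1]/k-.3); D=lambda p:(215+(p[0]-400)/k-.3,150+p[1]/k-.3)
far=[(46,165),(60,110),(110,70),(200,52),(290,72),(340,115),(353,160)]
P=np.array([onz(C["scene"],*S(p),.182) for p in far])
f2=[(456,90),(475,65),(520,50),(580,45),(640,52),(680,75),(690,95)]
Q=np.array([onz(C["side"],*D(p),.182) for p in f2])
for A in(P,Q,np.r_[P,Q]):
    s=least_squares(lambda c:np.hypot(A[:,0]-c[0],A[:,1]-c[1])-.121,A[:,:2].mean(0)); print("wheel c",s.x.round(4),(s.fun*1e3).round(1))
print("hinge",onz(C["scene"],*S((100,155)),.206),"end",onz(C["scene"],*S((70,160)),.206),"nose",onz(C["scene"],*S((185,113)),.211))
# bed corners by triangulation
im=C["scene"][0]
for n,p in [("r",(360,322)),("b",(290,373))]: print("bed",n,onz(C["scene"],*p,.024))
print("bed side",onz(C["side"],160,242,.024),onz(C["side"],320,236,.024),onz(C["side"],168,262,.02))
E
python3 m.py
```

```text
wheel c [0.5452 0.0991] [-6.5 -1.3  5.4  1.9 -6.5 -4.9  5.1]
wheel c [0.5495 0.1014] [-1.6 -1.7 -1.5  0.6  3.2 -4.6 -1.3]
wheel c [0.5474 0.1009] [-5.  -1.5  3.8 -0.7 -9.  -6.1  5.1 -2.5 -3.6 -3.7 -1.2  2.3 -4.1  0.1]
hinge [0.46442132 0.09650023 0.206     ] end [0.4446575  0.10497667 0.206     ] nose [0.53694503 0.09568789 0.211     ]
bed r [ 0.63694795 -0.22864644  0.024     ]
bed b [ 0.45920857 -0.22344254  0.024     ]
bed side [ 0.52758964 -0.23614369  0.024     ] [0.61321176 0.21216289 0.024     ] [ 0.63787427 -0.22506244  0.02      ]
```

Request:
{"api": "move_arm", "payload": {"targets": [[[0, 0, -6], [0, 0, 0.15], 100], [[0, 0, -6], [0, 0, 0.153], 100], [[4.4, -3.3, 0], [0, 0, 0], 100], [[4.4, -3.3, 0], [0, 0, 0], 100], [[4.4, -3.3, 0], [0, 0, 0], 100], [[4.4, -3.3, 0], [0, 0, 0], 100], [[4.4, -3.3, 0], [0, 0, 0], 100], [[4.4, -3.3, 0], [0, 0, 0], 100], [[0.5, -4.9, 0], [0, 0, 0], 100], [[0.5, -4.9, 0], [0, 0, 0], 100], [[0.5, -4.9, 0], [0, 0, 0], 100], [[0.5, -4.9, 0], [0, 0, 0], 100], [[0.5, -4.9, 0], [0, 0, 0], 100], [[0.5, -4.9, 0], [0, 0, 0], 100], [[0.5, -4.9, 0], [0, 0, 0], 100], [[0.5, -4.9, 0], [0, 0, 0], 100], [[0.5, -4.9, 0], [0, 0, 0], 100], [[0.5, -4.9, 0], [0, 0, 0], 100], [[0, 0, 0], [0, 0, 0], 60]]}}

```text
time: 2.58
ee_pos: [0.4998, 0.0961, 0.3425]
eef_rot: [1.0, 0.004, -0.0, -0.001]
ft_force: [-0.9, 0.1, 0.2]
width: 0.0826
grip_force: 0.0
```

```bash
python3 - <<'E'
from h import *
C=cam("wrist"); cv2.imwrite("pics/w1.png",C[0]); print(C[1],C[2:4],C[4].round(4).tolist())
for p in [(.547,.1,.186),(.455,.098,.206),(.504,.1,.206)]: print(proj(C,p))
s=r.read_state();print(s["time"],s["ee_pos"],s["eef_rot"],s["ft_force"],s["width"])
E
```

```text
314.5285136020934 (283.4401845319486, 211.72139200843176) [[0.0085, -0.9606, -0.2777, 0.5759], [-1.0, -0.0086, -0.0007, 0.0958], [-0.0017, 0.2777, -0.9607, 0.5051], [0.0, 0.0, 0.0, 1.0]]
[279.56672015 150.87478983]
[280.80462511 244.14720763]
[279.06705615 197.39217566]
2.625 [0.50016061 0.09335021 0.34240007] [ 9.99997759e-01  2.11015336e-03 -1.54137164e-04 -7.15082872e-05] [ 0.02517929 -1.33291484  0.43509416] 0.07923262334233482
```

View pics/w1.png

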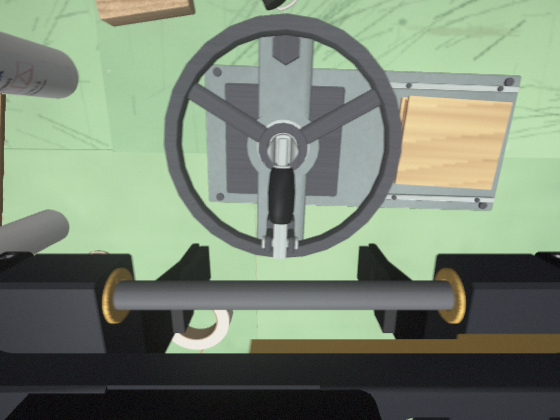

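The wrist view shows the handle lying along image column ~281 (grip (281,197), hinge about (279,240)). The wheel is centred near (283,138), and the waiting stack is at right.

```bash
python3 - <<'E'
from h import *
C=cam("wrist")
for n,p,z in [("rimL",(165,136),.18),("rimR",(401,136),.18),("rimT",(283,14),.186),("rimB",(281,258),.17),("hinge",(279.5,240),.206),("grip",(281,197),.206),("gripin",(282,170),.206),("gripout",(280.5,224),.206),("nose",(283,150),.206),("bedTL",(208,66),.024),("bedTR",(520,76),.024),("bedBL",(209,203),.024),("bedBR",(491,210),.024),("stkTL",(404,97),.06),("stkTR",(511,107),.06),("stkBL",(397,184),.06),("stkBR",(495,190),.06)]: print(n,onz(C,*p,z).round(4))
# bottle, scene view
S=cam("scene"); W=cam("side")
for b,t in [((195,187),(188,104)),((120,208),(96,130))]:
    q=onz(S,*b,0); o,d=ray(S,*t); s=np.dot(q[:2]-o[:2],d[:2])/np.dot(d[:2],d[:2]); print("bottle",q.round(3),(o+d*s).round(3))
# stack under platen in side: near edges
m=np.array(r.camera("side")["image"])
cv2.imwrite("pics/s2.png",cv2.resize(m[185:275,155:330],None,fx=4.5,fy=4.5,interpolation=2))
E
```

```text
rimL [0.561  0.2122 0.18  ]
rimR [ 0.5622 -0.0251  0.18  ]
rimT [0.6679 0.094  0.186 ]
rimB [0.4236 0.0952 0.17  ]
hinge [0.4599 0.0966 0.206 ]
grip [0.5048 0.0952 0.206 ]
gripin [0.5312 0.0943 0.206 ]
gripout [0.477  0.0956 0.206 ]
nose [0.55   0.0934 0.206 ]
bedTL [0.6496 0.1995 0.024 ]
bedTR [ 0.6388 -0.2411  0.024 ]
bedBL [0.4509 0.2102 0.024 ]
bedBR [ 0.4417 -0.2372  0.024 ]
stkTL [ 0.6075 -0.0672  0.06  ]
stkTR [ 0.5956 -0.2123  0.06  ]
stkBL [ 0.4899 -0.0703  0.06  ]
stkBR [ 0.4818 -0.2126  0.06  ]
bottle [0.621 0.427 0.   ] [0.64  0.419 0.265]
bottle [0.402 0.471 0.   ] [0.409 0.47  0.244]
```

View pics/s2.png

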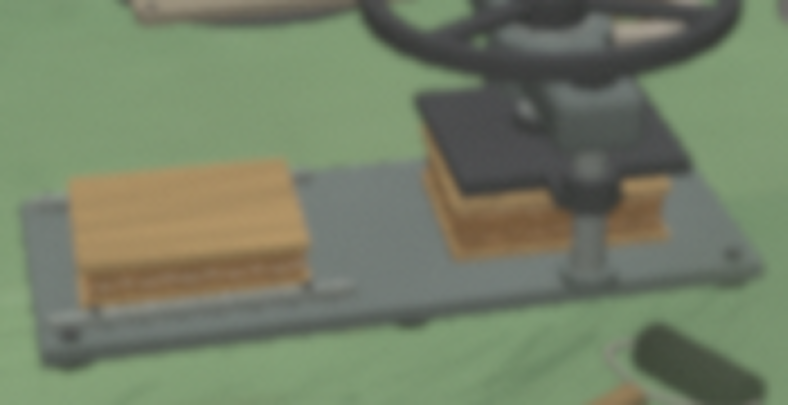

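```bash
python3 - <<'E'
from h import *
W=cam("side")
g=lambda p:(155+p[0]/4.5-.4,185+p[1]/4.5-.4)
for b,t in [((90,306),(82,266)),((308,285),(308,244))]:
    q=onz(W,*g(b),.024); o,d=ray(W,*g(t)); s=np.dot(q[:2]-o[:2],d[:2])/np.dot(d[:2],d[:2]); print("h",q.round(3),((o+d*s)[2]-.024).round(4))
# profile of hue/brightness down columns in the front face
im=W[0]; 
for u in (190,205,258,275): print(u,[tuple(map(int,im[v,u])) for v in range(218,256)])
E
```

```text
h [ 0.599 -0.203  0.024] 0.0278
h [ 0.608 -0.071  0.024] 0.0285
190 [(116, 153, 128), (116, 153, 128), (117, 154, 129), (115, 154, 136), (109, 149, 149), (104, 146, 162), (101, 144, 169), (99, 142, 169), (98, 141, 167), (98, 141, 167), (99, 141, 167), (98, 141, 167), (99, 142, 168), (100, 142, 168), (98, 139, 166), (98, 139, 165), (99, 141, 169), (102, 146, 174), (101, 145, 173), (99, 143, 170), (99, 142, 168), (99, 142, 168), (98, 141, 168), (96, 137, 163), (89, 127, 151), (78, 112, 134), (70, 102, 126), (69, 99, 123), (79, 106, 131), (81, 110, 135), (76, 106, 132), (73, 106, 132), (82, 113, 136), (99, 124, 139), (118, 133, 137), (121, 129, 128), (112, 118, 114), (108, 114, 109)]
205 [(114, 152, 127), (116, 153, 131), (113, 152, 141), (107, 149, 156), (100, 142, 165), (99, 140, 168), (97, 140, 168), (99, 142, 170), (101, 144, 171), (98, 142, 168), (97, 140, 166), (97, 139, 165), (99, 140, 166), (99, 141, 168), (101, 143, 171), (101, 145, 173), (102, 146, 175), (102, 145, 174), (101, 143, 170), (100, 142, 169), (101, 144, 171), (100, 143, 170), (93, 134, 158), (83, 119, 142), (73, 10
[... 707 characters left out ...]
25, 117), (115, 120, 112), (107, 112, 103), (94, 100, 93), (88, 94, 87), (92, 107, 94), (104, 131, 110)]
275 [(78, 77, 76), (79, 77, 77), (79, 78, 77), (80, 79, 79), (78, 77, 76), (73, 73, 71), (65, 66, 64), (60, 63, 62), (64, 73, 78), (73, 94, 108), (80, 110, 130), (81, 113, 135), (77, 106, 129), (72, 100, 124), (66, 96, 122), (63, 92, 120), (63, 91, 119), (64, 93, 120), (68, 97, 125), (69, 98, 126), (71, 103, 129), (78, 111, 133), (88, 115, 132), (104, 119, 124), (116, 124, 119), (120, 124, 116), (121, 125, 117), (121, 125, 116), (121, 125, 116), (119, 124, 114), (115, 121, 112), (106, 111, 103), (94, 100, 93), (89, 97, 89), (93, 109, 95), (104, 132, 111), (113, 149, 123), (116, 153, 126)]
```

Request:
{"api": "move_arm", "payload": {"targets": [[[1.3, -0.1, 3.2], [0, 0, 0], 60], [[0, 0, 3.2], [0, 0, 0], 60], [[0, 0, 3.2], [0, 0, 0], 60], [[0, 0, 3.2], [0, 0, 0], 60], [[0, 0, 1.0], [0, 0, 0], 60], [[0, 0, 1.0], [0, 0, 0], 60], [[0, 0, 0], [0, 0, 0], 25], [[0, 0, 0], [0, 0, 0], 10], [[0, 0, 0], [0, 0, 0], 10], [[0, 0, 0], [0, 0, 0], 10], [[0, 0, 0], [0, 0, 0], 10]], "grip_force": 8}}

```text
time: 4.25
ee_pos: [0.5138, 0.097, 0.1957]
eef_rot: [1.0, 0.002, 0.001, -0.002]
ft_force: [0.3, 13.0, -0.4]
width: 0.0258
grip_force: 8.0
```

Request:
{"api": "move_arm", "payload": {"targets": [[[0, -0.35, 0], [0, 0, 0], 10], [[-0.12, 0, -1.15], [0, 0, 0], 10], [[-0.34, 0, -1.11], [0, 0, 0], 10], [[-0.56, 0, -1.02], [0, 0, 0], 10], [[0, 0, 0], [0, 0, 0], 10]]}}

```text
time: 4.88
ee_pos: [0.5032, 0.0976, 0.2289]
eef_rot: [1.0, 0.001, 0.001, -0.001]
ft_force: [0.1, 5.8, 1.1]
width: 0.0256
grip_force: 8.0
```

Request:
{"api": "move_arm", "payload": {"targets": [[[-0.75, -0.15, -0.89], [0, 0, 0], 10], [[-0.91, 0, -0.72], [0, 0, 0], 10], [[-1.03, 0, -0.53], [0, 0, 0], 10], [[-1.12, 0, -0.31], [0, 0, 0], 10], [[-0.99, 0, -0.08], [0, 0, 0], 10], [[0, 0, 0], [0, 0, 0], 10]]}}

```text
time: 5.62
ee_pos: [0.4543, 0.0977, 0.2528]
eef_rot: [1.0, 0.0, -0.0, 0.0]
ft_force: [-2.2, 1.6, 2.8]
width: 0.0251
grip_force: 8.0
```

```bash
python3 - <<'E'
from h import *
S=cam("scene");W=cam("side"); s=r.read_state();print(s["ee_pos"],s["ft_force"])
def crop(C,p):
    u,v=proj(C,p).astype(int); print(u,v); return cv2.resize(C[0][v-50:v+60,u-50:u+50],(400,440),interpolation=2)
cv2.imwrite("pics/u1.png",np.hstack([crop(S,(.4555,.097,.25)),crop(W,(.4555,.097,.25))]))
E
```

```text
[0.45462237 0.09775821 0.25257051] [-2.26714098  0.80734372  4.71153199]
183 189
267 147
```

View pics/u1.png

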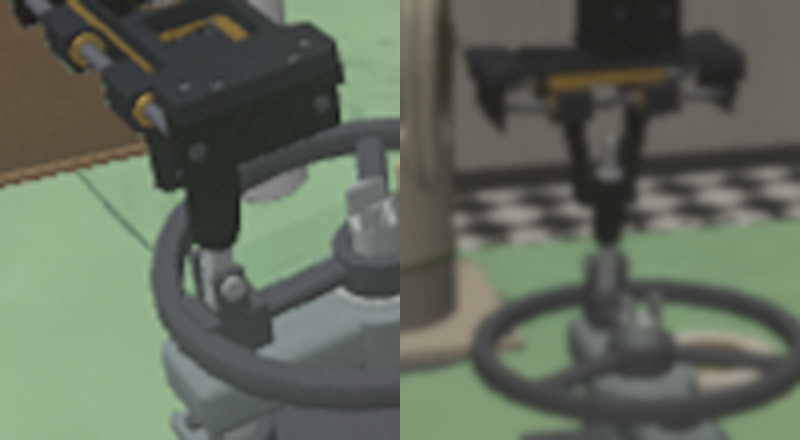

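The handle stands upright between the fingers over its cheeks: nose at about (610,155) in the right crop, pin head at (232,290) in the left. Next I push it home.

Request:
{"api": "move_arm", "payload": {"targets": [[[0, 0, 0], [0, 0, 0], 5], [[0, 0, 0], [0, 0, 0], 5], [[0, 0, 0.4], [0, 0, 0], 5], [[0, 0, 0.4], [0, 0, 0], 5], [[0, 0, 0.4], [0, 0, 0], 5], [[0, 0, 0.3], [0, 0, 0], 5], [[0, 0, 0], [0, 0, 0], 5]], "grip_force": 30}}

```text
time: 6.6
ee_pos: [0.4542, 0.0982, 0.2401]
eef_rot: [1.0, 0.001, -0.001, 0.001]
ft_force: [-22.0, -0.7, 34.1]
width: 0.0248
grip_force: 30.2
```

Request:
{"api": "move_arm", "payload": {"targets": [[[-0.15, 0, 0], [0, 0, 0], 5], [[-0.15, 0, 0], [0, 0, 0], 5], [[0, 0, 0], [0, 0, 0], 5]]}}

```text
time: 6.98
ee_pos: [0.4528, 0.0982, 0.2403]
eef_rot: [1.0, 0.0, 0.001, 0.0]
ft_force: [-10.7, -0.2, 29.3]
width: 0.0246
grip_force: 30.1
```

Request:
{"api": "move_arm", "payload": {"targets": [[[-0.15, 0, 0], [0, 0, 0], 5], [[-0.1, 0, 0.1], [0, 0, 0], 5], [[0, 0, 0.1], [0, 0, 0], 5], [[0, 0, 0], [0, 0, 0], 5]]}}

```text
time: 7.48
ee_pos: [0.4521, 0.0982, 0.2398]
eef_rot: [1.0, 0.0, 0.003, 0.0]
ft_force: [-7.2, -0.9, 34.1]
width: 0.0247
grip_force: 30.1
```

```bash
python3 - <<'E'
from h import *
W=cam("side"); s=r.read_state();print(s["ee_pos"],s["ft_force"])
for z in (.309,.294,.283,.268): print(z,proj(W,(.4535,.098,z)).round(1))
old=cv2.imread("pics/u1.png")[:,400:]; old=cv2.resize(old,(100,110),interpolation=cv2.INTER_AREA)
print("old",old[30:52,50:56].mean((1,2)).round().astype(int))
new=W[0][97:207,217:317]
print("new",new[30:52,50:56].mean((1,2)).round().astype(int))
cv2.imwrite("pics/u2.png",np.hstack([cv2.resize(x[20:80,20:90],(390,334),interpolation=2) for x in(old,new)]))
E
```

```text
[0.45210477 0.09816003 0.23975956] [-6.20280758 -1.35480976 35.22903045]
0.309 [267.3 128. ]
0.294 [267.3 133.1]
0.283 [267.3 136.8]
0.268 [267.3 141.7]
old [96 96 96 96 95 90 82 78 75 74 74 81 93 98 84 59 41 36 36 35 36 37]
new [71 82 93 97 97 97 97 96 93 86 78 73 72 73 77 88 94 82 59 42 37 36]
```

View pics/u2.png

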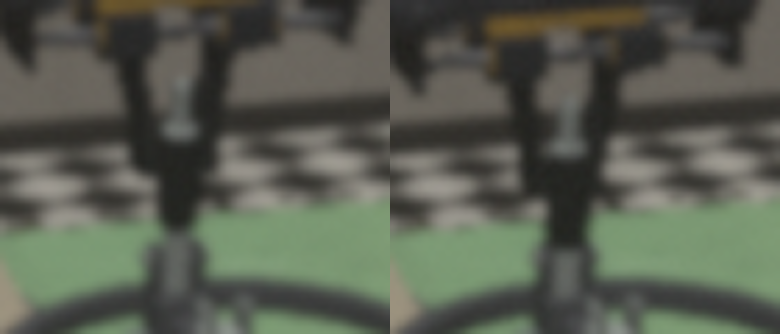

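The nose sank only about 3.3 px, roughly 10 mm of the 15, and the side load suggests it is binding. I'll ease off, centre it and push again.

Request:
{"api": "move_arm", "payload": {"targets": [[[0, 0, -0.3], [0, 0, 0], 5], [[-0.25, 0, 0], [0, 0, 0], 5], [[0, 0, 0], [0, 0, 0], 5]]}}

```text
time: 7.9
ee_pos: [0.4496, 0.0979, 0.2404]
eef_rot: [1.0, 0.0, 0.003, -0.0]
ft_force: [4.7, 0.7, 10.3]
width: 0.0248
grip_force: 29.9
```

```bash
python3 - <<'E'
from h import *
s=r.read_state();print(s["ee_pos"],s["ft_force"],s["torque"])
E
```

```text
[0.44964033 0.09789034 0.2403537 ] [ 4.71753179  0.65595301 10.33031565] [ 0.26719807 -1.39534485  0.03529497]
```

Request:
{"api": "move_arm", "payload": {"targets": [[[0.07, 0, 0], [0, 0, 0], 5], [[0, 0, 0.2], [0, 0, 0], 5], [[0, 0, 0.2], [0, 0, 0], 5], [[0, 0, 0.2], [0, 0, 0], 5], [[0, 0, 0], [0, 0, 0], 5]], "grip_force": 50}}

```text
time: 8.52
ee_pos: [0.4519, 0.0982, 0.2393]
eef_rot: [1.0, 0.0, 0.006, 0.0]
ft_force: [-9.8, -3.6, 52.3]
width: 0.0239
grip_force: 50.1
```

```bash
python3 - <<'E'
from h import *
W=cam("side");s=r.read_state();print(s["ee_pos"],s["ft_force"],s["torque"])
new=W[0][97:207,217:317]
print("new",new[30:52,50:56].mean((1,2)).round().astype(int))
E
```

```text
[0.45189293 0.0981603  0.23926627] [-8.89070111 -2.3745193  53.36583491] [-0.77241758  1.65694344 -0.04792782]
new [70 81 93 96 97 97 96 92 87 81 75 72 72 72 77 88 94 82 59 42 37 36]
```

Request:
{"api": "move_arm", "payload": {"targets": [[[-0.1, 0, -0.3], [0, 0, 0], 5], [[-0.1, 0, -0.3], [0, 0, 0], 5], [[0, 0, 0], [0, 0, 0], 5]], "grip_force": 15}}

```text
time: 8.95
ee_pos: [0.4462, 0.0978, 0.2382]
eef_rot: [1.0, 0.0, -0.0, -0.0]
ft_force: [4.2, 2.3, -0.5]
width: 0.0252
grip_force: 14.8
```

```bash
python3 - <<'E'
from h import *
S=cam("scene");W=cam("side");s=r.read_state();print(s["ee_pos"],s["ft_force"])
for n,C in(("S",S),("W",W)):
  for z in (.309,.294,.2275,.2125,.206): print(n,z,proj(C,(.4535,.098,z)).round(1))
a=S[0][175:245,145:235];b=W[0][115:185,225:315]
cv2.imwrite("pics/u3.png",np.hstack([cv2.resize(x,(400,311),interpolation=2) for x in(a,b)]))
E
```

```text
[0.4461303  0.09777106 0.23821061] [ 4.86232313  0.48513534 -2.10338895]
S 0.309 [176.6 163.4]
S 0.294 [178.  170.4]
S 0.2275 [183.9 199.1]
S 0.2125 [185.2 205.1]
S 0.206 [185.7 207.7]
W 0.309 [267.3 128. ]
W 0.294 [267.3 133.1]
W 0.2275 [267.3 155. ]
W 0.2125 [267.3 159.8]
W 0.206 [267.3 161.9]
```

View pics/u3.png

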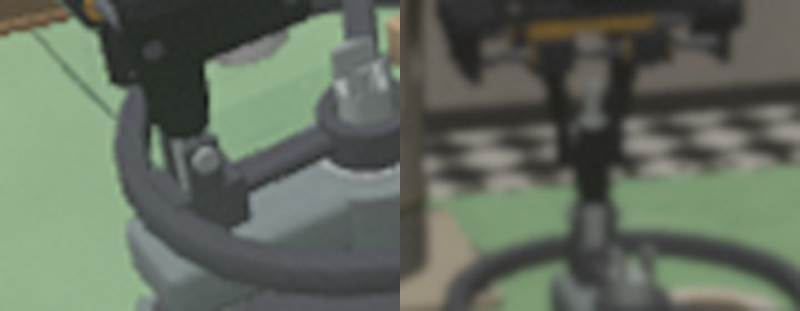

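```bash
python3 - <<'E'
from h import *
C=cam("wrist")
for p in [(.4555,.0975,.294),(.4555,.0975,.309),(.4555,.0975,.215),(.4555,.0975,.206),(.4555,.0795,.206),(.4555,.1155,.206)]: print(p,proj(C,p).round(1))
x=C[0][180:360,170:400]; cv2.imwrite("pics/w2.png",cv2.resize(x,None,fx=3.4,fy=3.3,interpolation=2))
E
```

```text
(0.4555, 0.0975, 0.294) [282.4 301.2]
(0.4555, 0.0975, 0.309) [282.2 325.5]
(0.4555, 0.0975, 0.215) [282.9 231.7]
(0.4555, 0.0975, 0.206) [282.9 227.1]
(0.4555, 0.0795, 0.206) [310.4 227.1]
(0.4555, 0.1155, 0.206) [255.4 227. ]
```

View pics/w2.png

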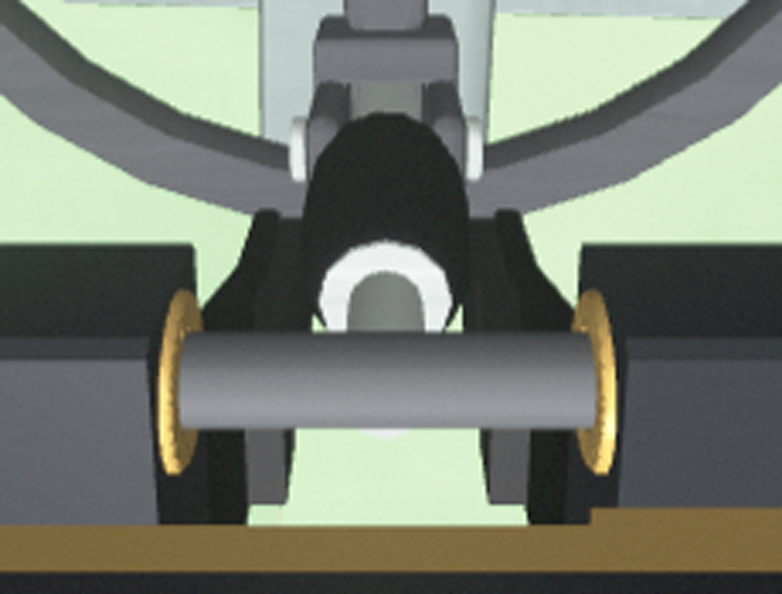

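The wrist crop shows the pin heads at about (258,225) and (309,225). The collar on top of the grip starts at about v=253, and the tip's outer edge is near v=312.

```bash
python3 - <<'E'
from h import *
C=cam("wrist")
for L in(.103,.097,.088):
  for ph in(-.1,0,.1,.18):
    d=np.array([-np.sin(ph),0,np.cos(ph)]);n=np.array([np.cos(ph),0,np.sin(ph)]);H=np.array([.457,.0972,.206]);y=np.array([0,1,0])
    P=lambda l,a,b=0:proj(C,H+d*l+n*a+y*b)
    print(L,ph,"tip outer v",P(L,-.005)[1].round(1),"collar ctr",P(L-.026,0)[1].round(1),"grip w",(P(L-.026,0,-.013)-P(L-.026,0,.013))[0].round(1),"nose w mid",(P(L-.018,0,-.005)-P(L-.018,0,.005))[0].round(1),"gripbottom inner",P(L-.081,.013)[1].round(1))
g=C[0]; print([(v,int(g[v,283].mean())) for v in list(range(206,222,1))+list(range(248,268,1))+list(range(305,318))])
E
```

```text
0.103 -0.1 tip outer v 307.8 collar ctr 266.2 grip w 63.1 nose w mid 25.8 gripbottom inner 211.3
0.103 0 tip outer v 334.2 collar ctr 283.4 grip w 62.3 nose w mid 25.4 gripbottom inner 215.5
0.103 0.1 tip outer v 357.0 collar ctr 299.2 grip w 61.1 nose w mid 24.9 gripbottom inner 219.9
0.103 0.18 tip outer v 372.4 collar ctr 310.5 grip w 60.0 nose w mid 24.3 gripbottom inner 223.5
0.097 -0.1 tip outer v 299.6 collar ctr 261.3 grip w 60.4 nose w mid 24.7 gripbottom inner 209.5
0.097 0 tip outer v 323.4 collar ctr 276.6 grip w 59.7 nose w mid 24.3 gripbottom inner 212.6
0.097 0.1 tip outer v 344.1 collar ctr 290.7 grip w 58.7 nose w mid 23.8 gripbottom inner 215.9
0.097 0.18 tip outer v 358.3 collar ctr 300.9 grip w 57.7 nose w mid 23.4 gripbottom inner 218.6
0.088 -0.1 tip outer v 288.9 collar ctr 254.7 grip w 56.7 nose w mid 23.1 gripbottom inner 207.0
0.088 0 tip outer v 309.0 collar ctr 267.3 grip w 56.1 nose w mid 22.8 gripbottom inner 208.5
0.088 0.1 tip outer v 326.9 collar ctr 279.1 grip w 55.4 nose w mid 22.4 gripbottom inner 210.3
0.088 0.18 tip outer v 339.3 collar ctr 287.6 grip w 54.6 nose w mid 22.1 gripbottom inner 211.8
[(206, 129), (207, 128), (208, 129), (209, 128), (210, 130), (211, 126), (212, 129), (213, 110), (214, 61), (215, 38), (216, 40), (217, 41), (218, 36), (219, 38), (220, 40), (221, 37), (248, 40), (249, 45), (250, 46), (251, 47), (252, 101), (253, 166), (254, 228), (255, 238), (256, 238), (257, 238), (258, 237), (259, 238), (260, 239), (261, 228), (262, 157), (263, 125), (264, 125), (265, 127), (266, 126), (267, 124), (305, 155), (306, 151), (307, 146), (308, 140), (309, 153), (310, 225), (311, 235), (312, 233), (313, 224), (314, 219), (315, 220), (316, 220), (317, 220)]
```

```bash
python3 - <<'E'
from h import *
g=cam("wrist")[0]
for v in (264,268,272,276): print(v,[int(x) for x in g[v,264:302].mean(1)])
E
```

```text
264 [58, 135, 238, 239, 239, 239, 239, 241, 240, 239, 240, 238, 203, 134, 117, 120, 123, 123, 124, 126, 128, 127, 128, 129, 128, 151, 213, 239, 239, 240, 239, 239, 239, 240, 239, 239, 230, 82]
268 [152, 235, 236, 237, 237, 236, 236, 236, 235, 164, 114, 113, 114, 120, 119, 121, 123, 123, 127, 126, 128, 128, 130, 129, 127, 126, 124, 122, 126, 192, 236, 237, 236, 236, 237, 236, 235, 227]
272 [224, 233, 233, 233, 233, 233, 234, 232, 161, 112, 112, 112, 116, 118, 120, 121, 124, 127, 126, 128, 127, 128, 129, 130, 127, 127, 125, 123, 122, 122, 181, 233, 233, 234, 234, 233, 233, 232]
276 [64, 173, 235, 236, 236, 235, 236, 232, 122, 112, 115, 113, 115, 120, 122, 123, 124, 126, 128, 127, 129, 129, 128, 127, 127, 127, 126, 122, 122, 122, 153, 236, 235, 235, 235, 236, 233, 122]
```

Nose width (22.3 px) and the tip and collar rows fit the handle home and upright, and it took 52 N without moving. Now I regrasp centred on the handle and crank.

Request:
{"api": "move_arm", "payload": {"targets": [[[0, 0, 0], [0, 0, 0], 45], [[0, 0, 0], [0, 0, 0], 45], [[0.5, 0, 0], [0, 0, 0], 45], [[0.5, 0.05, 0.5], [0, 0, 0], 45], [[0, 0, 0], [0, 0, 0], 25], [[0, 0, 0], [0, 0, 0], 5], [[0, 0, 0], [0, 0, 0], 5], [[0, 0, 0], [0, 0, 0], 5]], "grip_force": 30}}

```text
time: 10.2
ee_pos: [0.4558, 0.0977, 0.2336]
eef_rot: [1.0, 0.001, 0.0, -0.0]
ft_force: [0.5, 2.4, -2.2]
width: 0.0251
grip_force: 30.0
```

```bash
python3 - <<'E'
import numpy as np
t=np.linspace(0,3.0,21);p=3.107-t
x=.548+.092*np.cos(p);y=.094+.092*np.sin(p)
for i in range(20): print(round(t[i+1],2),[round((x[i+1]-x[i])*100,2),round(-(y[i+1]-y[i])*100,2)])
E
```

```text
0.15 [np.float64(0.15), np.float64(-1.37)]
0.3 [np.float64(0.35), np.float64(-1.33)]
0.45 [np.float64(0.55), np.float64(-1.26)]
0.6 [np.float64(0.73), np.float64(-1.17)]
0.75 [np.float64(0.9), np.float64(-1.05)]
0.9 [np.float64(1.04), np.float64(-0.9)]
1.05 [np.float64(1.17), np.float64(-0.73)]
1.2 [np.float64(1.26), np.float64(-0.55)]
1.35 [np.float64(1.33), np.float64(-0.36)]
1.5 [np.float64(1.37), np.float64(-0.15)]
1.65 [np.float64(1.38), np.float64(0.05)]
1.8 [np.float64(1.35), np.float64(0.26)]
1.95 [np.float64(1.3), np.float64(0.46)]
2.1 [np.float64(1.22), np.float64(0.65)]
2.25 [np.float64(1.11), np.float64(0.82)]
2.4 [np.float64(0.97), np.float64(0.98)]
2.55 [np.float64(0.81), np.float64(1.11)]
2.7 [np.float64(0.64), np.float64(1.22)]
2.85 [np.float64(0.45), np.float64(1.3)]
3.0 [np.float64(0.25), np.float64(1.36)]
```

Request:
{"api": "move_arm", "payload": {"targets": [[[0.15, -1.37, 0], [0, 0, 0], 5], [[0.35, -1.33, 0], [0, 0, 0], 5], [[0.55, -1.26, 0], [0, 0, 0], 5], [[0.73, -1.17, 0], [0, 0, 0], 5]]}}

```text
time: 10.7
ee_pos: [0.4721, 0.1488, 0.2331]
eef_rot: [1.0, 0.0, -0.002, 0.001]
ft_force: [-7.0, -1.7, -0.0]
width: 0.0256
grip_force: 30.0
```

Request:
{"api": "move_arm", "payload": {"targets": [[[0.9, -1.05, 0], [0, 0, 0], 5], [[1.04, -0.9, 0], [0, 0, 0], 5], [[1.17, -0.73, 0], [0, 0, 0], 5], [[1.26, -0.55, 0], [0, 0, 0], 5], [[1.33, -0.36, 0], [0, 0, 0], 5], [[1.37, -0.15, 0], [0, 0, 0], 5], [[1.38, 0.05, 0], [0, 0, 0], 5]]}}

```text
time: 11.58
ee_pos: [0.5568, 0.1893, 0.2332]
eef_rot: [1.0, 0.002, -0.001, -0.002]
ft_force: [-3.6, 9.4, -2.6]
width: 0.0257
grip_force: 30.0
```

Request:
{"api": "move_arm", "payload": {"targets": [[[1.35, 0.1, 0], [0, 0, 0], 5], [[1.3, 0.46, 0], [0, 0, 0], 5], [[1.22, 0.65, 0], [0, 0, 0], 5], [[0, 0, 0], [0, 0, 0], 5]]}}

```text
time: 12.08
ee_pos: [0.598, 0.1748, 0.2333]
eef_rot: [1.0, 0.001, 0.001, -0.001]
ft_force: [6.8, 5.8, -5.0]
width: 0.0252
grip_force: 30.0
```

Request:
{"api": "move_arm", "payload": {"targets": [[[1.21, 0.72, 0], [0, 0, 0], 5], [[1.05, 0.92, 0], [0, 0, 0], 5], [[0.85, 1.11, 0], [0, 0, 0], 5]]}}

```text
time: 12.45
ee_pos: [0.6266, 0.1473, 0.2332]
eef_rot: [1.0, 0.001, -0.002, -0.0]
ft_force: [-8.5, 3.1, 0.1]
width: 0.0252
grip_force: 30.0
```

```bash
cat > a.py <<'E'
from h import *
s=r.read_state();p=s["ee_pos"];f=s["ft_force"]
d=p[:2]-np.array([.548,.096]);psi=np.arctan2(d[1],d[0]);print("t",(3.13-psi).round(3),"r",np.hypot(*d).round(4),"tan resist",-(f[0]*np.sin(psi)-f[1]*np.cos(psi)).round(1),"rad",(f[0]*np.cos(psi)+f[1]*np.sin(psi)).round(1),s["time"])
E
python3 a.py
```

```text
t 2.552 r 0.0939 tan resist 7.2 rad -5.4 12.45
```

Request:
{"api": "move_arm", "payload": {"targets": [[[0.55, 1.22, 0], [0, 0, 0], 5], [[0.4, 1.3, 0], [0, 0, 0], 5], [[0.2, 1.36, 0], [0, 0, 0], 5], [[0.0, 0.3, 0], [0, 0, 0], 5]]}}

```text
time: 12.95
ee_pos: [0.6396, 0.1053, 0.2332]
eef_rot: [1.0, 0.001, -0.0, -0.001]
ft_force: [2.3, 8.0, -4.9]
width: 0.0251
grip_force: 30.0
```

```bash
python3 a.py
```

```text
t 3.029 r 0.092 tan resist 7.7 rad 3.1 12.95
```

Request:
{"api": "move_arm", "payload": {"targets": [[[0, -0.15, 0], [0, 0, 0], 5], [[0, 0, 0], [0, 0, 0], 50], [[0, 0, 0], [0, 0, 0], 50], [[0, 0, 0], [0, 0, 0], 50], [[0, 0, -2], [0, 0, 0], 50], [[0, 0, -4], [0, 0, 0], 50], [[0, 0, -5], [0, 0, 0], 50], [[0, 0, -5], [0, 0, 0], 50], [[-3, 0, -2], [0, 0, 0], 50], [[-4, 0, 0], [0, 0, 0], 50], [[-4, 0, 0], [0, 0, 0], 50], [[0, 0, 0], [0, 0, 0], 50]]}}

```text
time: 14.45
ee_pos: [0.5276, 0.1061, 0.4151]
eef_rot: [1.0, 0.001, 0.001, 0.001]
ft_force: [0.2, -0.7, 0.6]
width: 0.0436
grip_force: 0.0
```

```bash
python3 - <<'E'
from h import *
S=cam("scene");W=cam("side");X=cam("wrist")
for n,C in(("S",S),("W",W),("X",X)):
  for z in (.309,.294,.206): print(n,z,proj(C,(.640,.105,z)).round(1))
a=S[0][145:285,165:305];b=W[0][110:250,215:355]; u,v=proj(X,(.64,.105,.25)).astype(int);u=np.clip(u,70,490);v=np.clip(v,70,350);print(u,v)
c=X[0][v-70:v+70,u-70:u+70]
cv2.imwrite("pics/f1.png",np.hstack([cv2.resize(x,(266,266),interpolation=2) for x in(a,b,c)]))
E
```

```text
S 0.309 [257.1 131.6]
S 0.294 [257.4 138.2]
S 0.206 [259.1 173.5]
W 0.309 [289.  147.8]
W 0.294 [288.9 153.3]
W 0.206 [288.3 184.8]
X 0.309 [283.   75.9]
X 0.294 [283.   78.4]
X 0.206 [283.1  88.8]
283 84
```

View pics/f1.png

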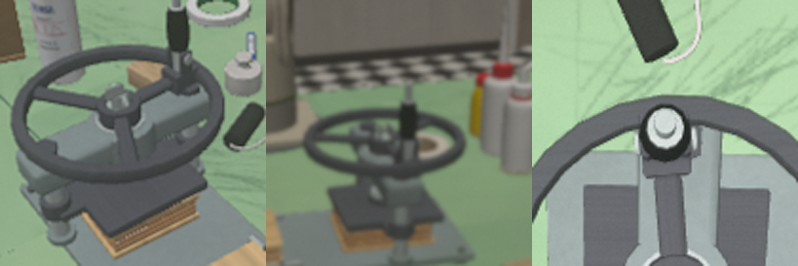

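```bash
python3 - <<'E'
from h import *
S=cam("scene");W=cam("side")
print([int(x) for x in S[0][124:160,255:261].mean((1,2))]);print([int(x) for x in W[0][142:172,287:292].mean((1,2))])
for v,C in ((0,S),(1,W)): print(proj(C,(.64,.105,.268)),proj(C,(.64,.105,.283)))
E
```

```text
[147, 147, 147, 148, 149, 150, 150, 150, 150, 150, 149, 149, 151, 156, 150, 129, 119, 121, 119, 119, 120, 120, 121, 121, 130, 159, 121, 56, 49, 50, 50, 50, 50, 50, 50, 49]
[106, 85, 72, 81, 90, 86, 70, 59, 71, 96, 115, 124, 120, 112, 108, 107, 107, 107, 107, 109, 110, 107, 88, 60, 42, 39, 38, 38, 37, 38]
[257.94602995 149.10760938] [257.65105946 142.84310153]
[288.72915639 162.78937698] [288.82390241 157.33203179]
```

The tip row (137–138) and the grip's top edge (150) match the latched position, so I'm handing in.

```bash
python3 -c "
from bench import r
print(r.close_job())"
```

```text
the job is handed in; nothing more can be done
None
```

The job is handed in: the crank handle is upright, latched and released, and I turned the wheel about 3.0 rad clockwise until the crank force rose from about 4 N to about 8 N, pressing on the thick stack.

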